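# Close the test unit and hold its bayonet lid half turned

## Task

The circuit board is already loaded: first push the test unit's drawer fully shut, then set the bayonet lid (the round aluminium one with the straight bar handle) into the chamber on top of the unit so that it sits flat on the rim. Turn it clockwise against its return spring until the bar handle points at the two half-way studs on the rim, never on into the lock click, and finish while still gripping the handle and holding it there: if let go it springs back. Leave the dust cover, screwdriver and jar where they are.

Things in the scene. Friction and masses are not known exactly. Their poses are not given: they have to be found in the camera images.
- unit_drawer0 (a joint): Opening of the test unit's only drawer, m: 0 is fully shut; starts 0.04 to 0.08 open. Slides along the unit's own x axis (opens towards the robot). Light friction only, no catch; it stays where it is left.
- unit_drawer0_handle (a point): Middle of the drawer's steel bar handle; the bar is level, 100 mm long along the unit's y, stands 35 mm in front of the drawer's face, 11 mm thick, 47 mm above the bench. Moves with the drawer.
- unit: White test unit fixed to the bench: a box 190 x 190 x 85 mm high, origin at the centre of its underside, x axis pointing away from its drawer front (the drawer shuts along +x). Fixed.
- pot_mouth (a point): Centre of the rim plane of the round aluminium chamber fixed on the unit: outside diameter 96 mm, rim 50 mm above the unit's top, foot disc 124 mm across; z up, x axis through its two opposite entry notches. A dark steel lip 10 mm thick, inner radius 30.5 mm, rings the mouth; the notches in it are 17 mm wide and reach 39 mm from the axis, as does the open space below the lip.
- half_marks: Two steel studs outside the chamber's rim, opposite each other, 6 mm wide, rising 5 mm above the rim, 52 mm from the axis; 0.69 rad (40 degrees) clockwise, seen from above, of the notches. Origin on the chamber's axis 50 mm below the rim, x axis through both studs, z up. Fixed. The plunger housing sticking out of the wall farther round, 79 degrees from a notch, is the lock click.
- ring (a joint): Turn, rad, of the sprung ring with two brass tabs inside the chamber that the lid's lugs push round: 0 at rest, growing clockwise. A tab is met after about 0.1 rad of lid turn, so it reads about 0.1 less than the lid's turn from the notches. Return torque 0.07 N m at 0, 0.16 N m at 0.6. The lock click begins at about 1.0.
- lid_grip (a point): Centre of the straight black bar handle of the loose bayonet lid (about 0.18 kg): bar 60 mm long (lid's x), 12 mm thick (y), 34 mm high (z), on a disc 90 mm in diameter and 6 mm thick whose underside is 23 mm below this point. Standing on the bench this point is 41 mm up; seated on the chamber it is 23 mm above the rim.
- lid: The same lid: origin at the centre of its underside, 41 mm below lid_grip, same axes. Below the disc is a plug 56 mm in diameter, 18 mm deep, with two opposite lugs at its foot in line with the bar: 12 mm wide, 6 mm high, reaching 36 mm from the axis. Alike after a half turn (180 degrees), so either way round fits.
- cover: Bystander: plain grey plastic dust cover, a disc 80 mm in diameter with a small round knob, 40 mm high in all, no lugs; origin at the centre of its underside.
- screwdriver: Bystander: screwdriver lying on the bench.
- jar: Bystander: amber glass jar with a white cap, 56 mm in diameter, 70 mm high; origin at the centre of its underside.
Not all that is in view belongs to the job. What is shaped like the lid but brown or orange is not meant.

How it is judged:
By the outcome, as a careful person would: the job done as asked, in the order asked, and still so for the second after the job is handed in, while the arm keeps its last pose, push and grip.
It also fails if it takes over 59 s, if anything falls off the work surface, if the arm or the gripper's body presses on something with over 40 N, if the wrist force passes 120 N, or if a joint passes its speed limit or range.

## Robot

A 6-joint arm with a two-finger parallel gripper is mounted at the origin on the work surface. World frame = base frame: x ahead of the robot, y to its left, z up, the work surface at z = 0. Lengths are in m, angles in rad, forces in N, time in s.
With the tool pointing down it reaches from about 0.325 to 0.775 m from the base axis. Payload 5.5 kg.
Tool frame: the origin (TCP) lies between the finger pads; the fingertips stand 8 mm ahead of it and the grasp point (between the pads) lies 11 mm behind it (tcp_to_tips is the distance from the TCP to the fingertips, in m); z points along the fingers, y is the direction in which the jaws open and shut (so a half turn about z gives the same grasp; the last joint's range is limited). The gripper opens to 88 mm and grips with 3 to 60 N. Pads are 20 mm wide; open, the fingers measure 115 mm over their backs; the gripper's body (75 mm by 178 mm) begins 61 mm behind the grasp point.
Start: joints at [1.277, 0.091, 1.231, -0, 1.82, -0.057], TCP at [0.141, 0.583, 0.231] pointing down, gripper open.
Joint ranges: [-2.87, 2.87], [-0.86, 2.18], [0.17, 2.46], [-1.51, 4.65], [0.06, 2.69], [-2.65, 2.65]. Speed limits (rad/s): [2.57, 2.57, 3.01, 3.14, 3.14, 3.14].

## Interface

Orientations are given as a unit quaternion [w, x, y, z].
In Python, from bench import * gives the robot as it stands. Calls block until the motion is done:
- move_to(position, orientation): joint-space move of the TCP to a pose.
- move_l(position, speed=0.15, orientation=None): straight line of the TCP; orientation=None keeps the orientation; speed is the mean speed in m/s.
- movej(angles): joint-space move.
- gripper_open() and close(): open the fingers fully, or close them until they stop; the grip force is fixed at half the most.
- hold(seconds).
- inverse_kinematics(position, orientation): joint angles nearest the present ones, or None.
- state(): the state.
- get_image(name): name is "side" or "top"; returns a dict with "frame" (420x560x3 uint8, blue, green, red), "depth" (420x560 float32, m along the optical axis (not along the pixel's ray), 0 where there is no reading), "camera_matrix" (3x3 intrinsics, pixels), "view" (4x4, takes a point from world to camera coordinates). Camera axes: x right, y up, looking along -z (the intrinsics and any distortion apply to the point x, -y, -z); pixel columns grow to the right and rows downward; lengths in m; the calibration is good to about 2 mm. A picture is of the moment at which its call begins.
A pose or a line that the arm cannot do raises IKError and nothing moves.
- job_done(): hands the job in, once; it reports no verdict.
The state is a dict: "time": time; "joint_pos": joint angles; "dq": joint speeds; "joint_torque": joint torques, N m; "ee_pos": TCP position; "ee_rot": TCP orientation; "ft_force": force on the tool from outside, world axes, zero at the start; "moment": the same for the moment, N m; "finger_gap": finger opening in m.
Only numpy, scipy, OpenCV 4.12 (cv2) and the standard library are available. Lean on these libraries where they do the work, as an engineer would, in place of code of your own. Each camera call takes 0.05 s, during which the arm holds its last target.

## Working session

There is one attempt and no reset: what is moved stays moved. The work goes in short steps, each a Python script; the robot and the scene stay as the last script left them, time stands still between calls to the robot, and variables do not carry over. Pictures are saved under pics/ and viewed, and the job is handed in when it is done.

```bash
mkdir -p pics; ls
python3 - <<'E'
from bench import *
import cv2,numpy as np
s=state(); print(s)
for n in("side","top"):
    g=get_image(n); cv2.imwrite(f"pics/{n}0.png",g["frame"]); np.savez(f"{n}0.npz",**g)
    print(n,g["camera_matrix"],g["view"],g.keys(), g["depth"].min(),g["depth"].max())
E
```

```text
pics
{'time': 0.0, 'joint_pos': array([ 1.27726168e+00,  9.18317613e-02,  1.23185086e+00, -2.34009333e-05,
        1.81979842e+00, -5.66958580e-02]), 'dq': array([ 0.0008622 , -0.00017784,  0.00132063, -0.00075379, -0.00091504,
        0.00069222]), 'joint_torque': array([ 8.96318325e-04, -4.46452904e+01, -4.06452298e+01,  6.97679864e-02,
        2.92176573e-02, -1.90396813e-04]), 'ee_pos': array([0.1407055 , 0.5829849 , 0.22954287]), 'ee_rot': array([-1.53330665e-04,  1.18145617e-01,  9.92995832e-01, -9.31732922e-04]), 'ft_force': array([ 0.00730085,  0.44918313, -0.14556388]), 'moment': array([ 0.02557825, -0.04603089, -0.02550293]), 'finger_gap': 0.08774216095863191}
side [[494.61050295   0.         287.19628427]
 [  0.         494.61050295 210.36214025]
 [  0.           0.           1.        ]] [[ 0.99272926 -0.11818356 -0.02283101 -0.51284727]
 [ 0.08506895  0.55467095  0.82770974 -0.15389088]
 [-0.08515798 -0.82363389  0.56069184 -1.10181118]
 [ 0.          0.          0.          1.        ]] dict_keys(['frame', 'depth', 'camera_matrix', 'view']) 0.0 3.6037629
top [[404.16583698   0.         278.50538267]
 [  0.         404.16583698 209.56686982]
 [  0.           0.           1.        ]] [[ 0.02498459 -0.99968693  0.00134666  0.0230969 ]
 [ 0.9868669   0.0248792   0.15960809 -0.54550719]
 [-0.15959163 -0.00265877  0.98717954 -0.93447787]
 [ 0.          0.          0.          1.        ]] dict_keys(['frame', 'depth', 'camera_matrix', 'view']) 0.0 1.9671884
```

View pics/side0.png

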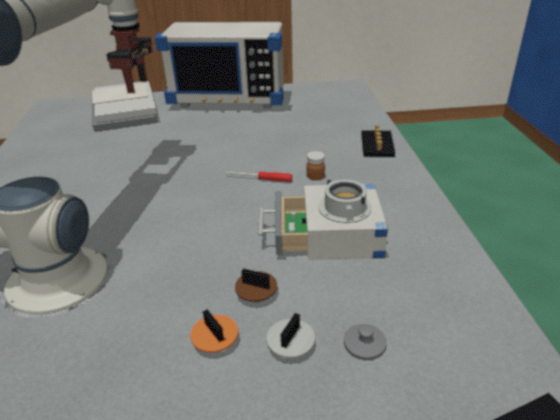

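View pics/top0.png

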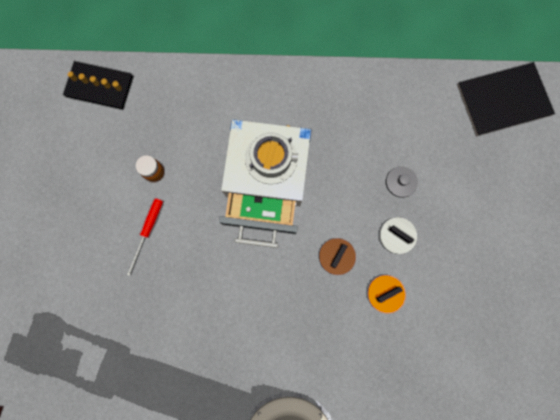

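The aluminium lid is at top (398,236), side (291,338). The unit is at top (268,160), with its drawer open towards the robot. Next I'll zoom in and measure.

```bash
cat > h.py <<'E'
import numpy as np,cv2
def ray(g,u,v):
    K=g["camera_matrix"];V=g["view"]
    d=np.array([(u-K[0,2])/K[0,0],-(v-K[1,2])/K[1,1],-1.])
    R=V[:3,:3];c=-R.T@V[:3,3]
    return c,R.T@d
def onz(g,u,v,z):
    c,d=ray(g,u,v); return c+d*(z-c[2])/d[2]
def proj(g,P):
    p=g["view"][:3,:3]@np.asarray(P,float)+g["view"][:3,3];K=g["camera_matrix"]
    return np.array([K[0,0]*p[0]/-p[2]+K[0,2],K[1,1]*-p[1]/-p[2]+K[1,2]])
def tri(gs,uvs):
    A=np.zeros((3,3));b=np.zeros(3)
    for g,(u,v) in zip(gs,uvs):
        c,d=ray(g,u,v);d=d/np.linalg.norm(d);M=np.eye(3)-np.outer(d,d);A+=M;b+=M@c
    return np.linalg.solve(A,b)
E
python3 - <<'E'
import cv2,numpy as np
t=cv2.imread("pics/top0.png");s=cv2.imread("pics/side0.png")
def crop(im,x,y,w,h,n,k):cv2.imwrite(n,cv2.resize(im[y:y+h,x:x+w],None,fx=k,fy=k,interpolation=cv2.INTER_CUBIC))
crop(t,210,110,110,140,"pics/tu.png",4.2)
crop(t,370,160,70,100,"pics/tl.png",6)
crop(s,250,170,150,110,"pics/su.png",5)
crop(s,250,300,80,70,"pics/sl.png",8)
E
```

```text
(no output)
```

View pics/tu.png

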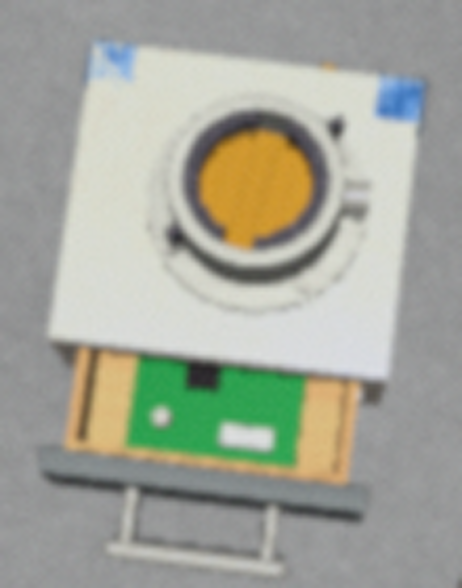

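View pics/tl.png

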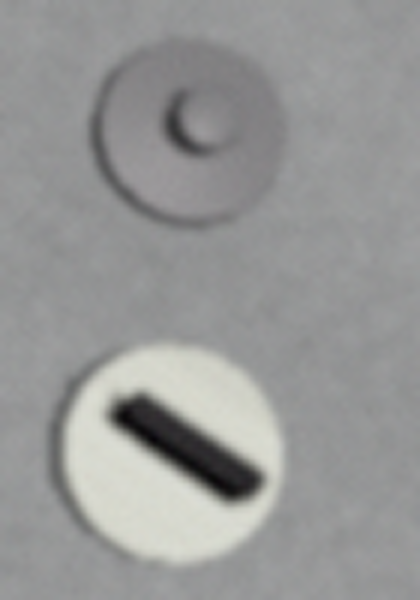

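View pics/su.png

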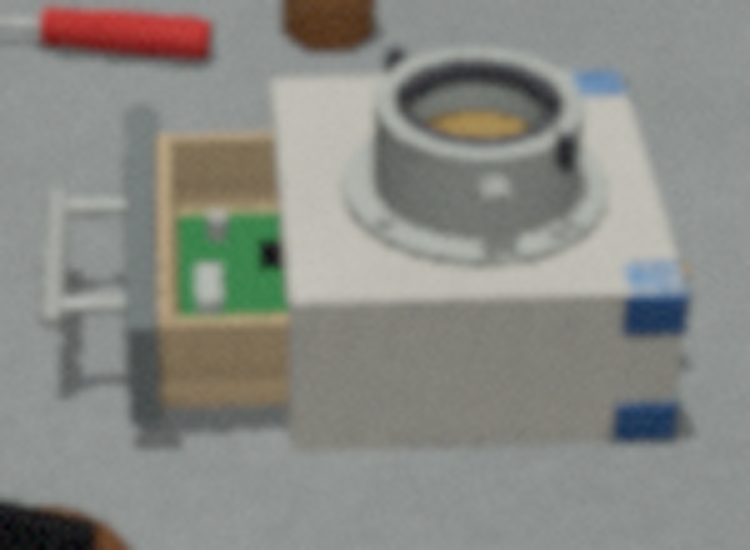

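View pics/sl.png

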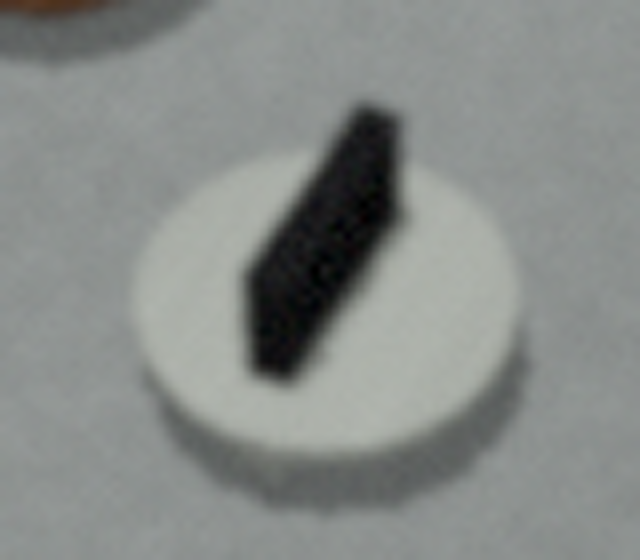

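Run:
```python
import numpy as np,cv2
from h import *
from scipy.optimize import least_squares
def cfit(P):
    r=least_squares(lambda q:np.hypot(P[:,0]-q[0],P[:,1]-q[1])-q[2],[*P.mean(0)[:2],.04],loss='soft_l1',f_scale=.001)
    return r.x,np.sqrt(np.mean(r.fun**2))
G={n:np.load(f"{n}0.npz") for n in("top","side")}
for n,g in G.items():
    f=g["frame"].astype(int);d=g["depth"];hh,ww=d.shape
    v,u=np.mgrid[:hh,:ww]
    K=g["camera_matrix"];V=g["view"]
    pc=np.stack([(u-K[0,2])/K[0,0]*d,-(v-K[1,2])/K[1,1]*d,-d],-1)
    W=(pc-V[:3,3])@V[:3,:3]
    W[d==0]=np.nan
    np.save(f"W_{n}.npy",W)
    near=(np.abs(W[...,0]-.55)<.2)&(np.abs(W[...,1])<.2)
    for z,e in((.135,.004),(.085,.004),(0,.004),(.024,.004)):
        m=near&(np.abs(W[...,2]-z)<e)
        print(n,z,m.sum(),np.nanmean(W[m],0))
    m=near&(np.abs(W[...,2]-.135)<.004); P=W[m]
    print(' rim bbox',P.min(0),P.max(0))
# lid from white contour
g=G["top"];f=g["frame"]
roi=(slice(210,262),slice(370,425))
m=(cv2.cvtColor(f,cv2.COLOR_BGR2GRAY)>180).astype(np.uint8)
mm=np.zeros_like(m);mm[roi]=m[roi]
c=max(cv2.findContours(mm,0,1)[0],key=cv2.contourArea)[:,0]
P=np.array([onz(g,a,b,.024)[:2] for a,b in c]);print("lid top",cfit(P))
g=G["side"];f=g["frame"]
m=((cv2.cvtColor(f,cv2.COLOR_BGR2GRAY)>158)).astype(np.uint8)
mm=np.zeros_like(m);mm[310:370,260:320]=m[310:370,260:320]
c=max(cv2.findContours(mm,0,1)[0],key=cv2.contourArea)[:,0]
P=np.array([onz(g,a,b,.024)[:2] for a,b in c]);print("lid side",cfit(P))
```

```text
top 0.135 769 [0.65894604 0.05803651 0.13535421]
top 0.085 3646 [0.65286811 0.07434246 0.08564611]
top 0 15339 [ 5.13910505e-01 -2.87290304e-02  4.16904270e-04]
top 0.024 1398 [ 0.46660217 -0.05629731  0.02379289]
 rim bbox [0.61156416 0.01147681 0.1310101 ] [0.70727186 0.10465363 0.13889789]
side 0.135 528 [0.65903983 0.05382955 0.13508024]
side 0.085 1837 [0.64955428 0.04035422 0.08571161]
side 0 12832 [ 0.52868694 -0.06667235  0.00073031]
side 0.024 1151 [ 0.48769081 -0.08072751  0.02432345]
 rim bbox [0.61358791 0.00775292 0.1310026 ] [0.70818083 0.10598021 0.13886625]
lid top (array([ 0.49213689, -0.25835616,  0.04310597]), np.float64(0.0006542889992687221))
lid side (array([ 0.49251096, -0.25580866,  0.04259599]), np.float64(0.011399371679998918))
```

Run:
```python
import numpy as np,cv2
from h import *
G={n:dict(np.load(f"{n}0.npz")) for n in("top","side")}
for n,g in G.items():
    W=np.load(f"W_{n}.npy")
    gray=cv2.cvtColor(g["frame"],cv2.COLOR_BGR2GRAY)
    # rim outer contour
    x,y,z=W[...,0],W[...,1],W[...,2]
    m=(np.hypot(x-.659,y-.057)<.05)&(abs(z-.135)<.005)
    r=np.hypot(x-.659,y-.057)
    pts=W[m]; 
    # min enclosing circle + fit
    c,R=cv2.minEnclosingCircle((pts[:,:2]*1000).astype(np.float32)); print(n,"rim MEC",c,R)
    cols=g["frame"].reshape(-1,3)
    # box top
    mb=((abs(z-.085)<.004)&(abs(x-.65)<.16)&(abs(y-.06)<.16)).astype(np.uint8)
    c=np.vstack([k for k in cv2.findContours(mb,0,1)[0] if len(k)>15])[:,0]
    P=np.array([W[b,a,:2] for a,b in c],np.float32)*1000
    print(" box",cv2.minAreaRect(P))
    # black bar of lid
    mk=(gray<70)&(np.hypot(x-.492,y+.257)<.05)&(z>.03)
    P=W[mk]; print(" bar",mk.sum(),np.nanmax(P[:,2]))
    pt=P[abs(P[:,2]-.058)<.005]; print(" bar top ctr",len(pt),pt.mean(0),cv2.minAreaRect((pt[:,:2]*1000).astype(np.float32)))
    # lid disc
    mk=(np.hypot(x-.492,y+.257)<.06)&(abs(z-.024)<.005); c,R=cv2.minEnclosingCircle((W[mk][:,:2]*1000).astype(np.float32)); print(" disc MEC",c,R)
g=G["top"];gray=cv2.cvtColor(g["frame"],cv2.COLOR_BGR2GRAY)
big=cv2.resize(gray[110:250,210:320],None,fx=8,fy=8,interpolation=cv2.INTER_CUBIC)
for (cx,cy) in((337,125),(173,237)):
    u0,v0=int(210+cx/4.2),int(110+cy/4.2)
    w=np.clip(130-gray[v0-4:v0+5,u0-4:u0+5].astype(float),0,None)
    print(gray[v0-4:v0+5,u0-4:u0+5])
```

```text
top rim MEC (658.6043701171875, 56.55097961425781) 49.28984451293945
 box ((658.2616577148438, 69.21653747558594), (193.45518493652344, 177.2976837158203), 83.9329605102539)
 bar 142 0.06343177283472336
 bar top ctr 95 [ 0.49124132 -0.25556662  0.05803165] ((491.9671325683594, -255.48922729492188), (55.8843994140625, 9.829632759094238), 57.39308166503906)
 disc MEC (492.3977355957031, -257.27191162109375) 45.16447830200195
side rim MEC (658.7413940429688, 57.27082061767578) 49.622257232666016
 box ((660.1454467773438, 68.34321594238281), (197.12689208984375, 177.0021514892578), 84.06652069091797)
 bar 321 0.06112778591386905
 bar top ctr 166 [ 0.49201955 -0.26116676  0.05796658] ((492.4461975097656, -259.78741455078125), (57.412967681884766, 11.204347610473633), 56.7099723815918)
 disc MEC (492.90045166015625, -257.06927490234375) 46.28856658935547
[[217 217 216 216 215 217 217 217 217]
 [216 215 215 212 208 208 214 217 216]
 [205 208 201 192 177 182 207 215 216]
 [192 185 169 143 131 156 196 214 216]
 [191 169 129  97  93 131 181 210 218]
 [199 173 120  76  73 125 185 213 217]
 [201 185 139  85  85 141 197 215 218]
 [198 196 166 119 124 172 206 216 217]
 [185 199 189 157 157 189 207 215 215]]
[[202 205 199 179 148 161 196 205 194]
 [203 199 186 157 125 135 179 201 204]
 [199 192 162 127  98 102 147 188 204]
 [200 188 147 104  79  74 108 157 193]
 [196 188 152 100  65  51  74 117 162]
 [202 195 169 117  76  67  76  92 121]
 [204 201 184 144 107 105 105  95  94]
 [203 197 186 163 142 141 144 134 105]
 [207 196 185 172 167 179 186 171 137]]
```

Run:
```python
import numpy as np,cv2
from h import *
G={n:dict(np.load(f"{n}0.npz")) for n in("top","side")}
seed={"top":[(290,140),(251,165)],"side":[(250+395/5,170+58/5),(250+567/5,170+150/5)]}
C={}
for n,g in G.items():
    gray=cv2.cvtColor(g["frame"],cv2.COLOR_BGR2GRAY).astype(float)
    print(n,"cam",ray(g,0,0)[0])
    P=[]
    for u,v in seed[n]:
        u,v=int(u),int(v)
        th=120 if n=="top" else 95
        win=np.clip(th-gray[v-4:v+5,u-4:u+5],0,None)
        vv,uu=np.mgrid[v-4:v+5,u-4:u+5]
        P.append(((win*uu).sum()/win.sum(),(win*vv).sum()/win.sum()))
        if n=="side":print(gray[v-4:v+5,u-4:u+5].astype(int))
    C[n]=P
    a,b=[onz(g,*p,.137) for p in P]
    d=a-b;print(P,a,b,"mid",(a+b)/2,np.linalg.norm(d)/2,np.degrees(np.arctan2(d[1],d[0])))
for i in(0,1):print(tri([G["top"],G["side"]],[C["top"][i],C["side"][i]]))
for n,g in G.items():
    # rim/lip boundary, notch: polar samples at z=.135
    gray=g["frame"]
    for r in(.033,.036):
        row=[]
        for a in range(-180,180,5):
            t=np.radians(a);p=proj(g,[.6587+r*np.cos(t),.0569+r*np.sin(t),.130])
            row.append((a,int(gray[int(round(p[1])),int(round(p[0])),2])))
        print(n,r,row)
```

```text
top cam [0.38863108 0.03417689 1.0095337 ]
[(np.float64(289.5141509433962), np.float64(140.10377358490567)), (np.float64(252.15739268680446), np.float64(166.33386327503973))] [0.6885482  0.01572542 0.137     ] [0.62563078 0.09757192 0.137     ] mid [0.65708949 0.05664867 0.137     ] 0.05161746683607682 -52.4496334805545
side cam [ 0.42838181 -0.88274034  0.73344469]
[[110 127 142 144 144 146 145 144 144]
 [127 136 141 136 135 140 141 144 143]
 [138 134 126 117 114 125 135 144 143]
 [143 131 111  90  86 105 130 142 151]
 [139 124  97  70  75 105 134 155 161]
 [140 123  92  84 107 135 156 168 169]
 [144 129 110 116 144 161 168 160 152]
 [158 149 140 149 162 167 156 139 121]
 [173 171 166 167 167 153 130 104  84]]
[[141 146 136 132 130 126 132 154 181]
 [161 152 123  95  91  96 120 155 181]
 [161 144 102  66  61  79 112 155 179]
 [146 119  83  49  47  67 109 150 176]
 [123 103  72  48  48  71 109 149 172]
 [112  97  69  46  43  71 114 150 171]
 [111  96  74  50  49  73 115 149 169]
 [109 103  86  67  61  77 111 143 165]
 [110 105  99  84  80  90 109 138 160]]
[(np.float64(328.9642857142
[... 2935 characters left out ...]
 161), (-130, 149), (-125, 155), (-120, 159), (-115, 143), (-110, 149), (-105, 153), (-100, 155), (-95, 155), (-90, 155), (-85, 155), (-80, 159), (-75, 160), (-70, 161), (-65, 162), (-60, 161), (-55, 157), (-50, 162), (-45, 150), (-40, 160), (-35, 138), (-30, 128), (-25, 128), (-20, 104), (-15, 86), (-10, 66), (-5, 66), (0, 58), (5, 52), (10, 52), (15, 57), (20, 58), (25, 53), (30, 54), (35, 49), (40, 52), (45, 48), (50, 49), (55, 54), (60, 53), (65, 57), (70, 52), (75, 53), (80, 52), (85, 54), (90, 53), (95, 58), (100, 51), (105, 52), (110, 56), (115, 53), (120, 59), (125, 68), (130, 59), (135, 59), (140, 57), (145, 64), (150, 64), (155, 108), (160, 118), (165, 118), (170, 134), (175, 153)]
```

Run:
```python
import numpy as np,cv2
from h import *
G={n:dict(np.load(f"{n}0.npz")) for n in("top","side")}
c=np.array([.6587,.0569])
def A(p):
    d=p[:2]-c;a=np.degrees(np.arctan2(d[1],d[0]));return np.round([*p[:2],np.hypot(*d)*1e3,a],4)
print(A(onz(G["top"],289.5,140.1,.138)),A(onz(G["top"],251.4,165.2,.139)),A(onz(G["side"],329.0,181.5,.138)),A(onz(G["side"],362.4,197.5,.140)))
# rim outer/inner edges profile along rays: depth-based z>.13 and bright
for n,g in G.items():
    W=np.load(f"W_{n}.npy");x,y,z=np.moveaxis(W,-1,0)
    r=np.hypot(x-c[0],y-c[1])
    m=(z>.1365)&(r>.047)&(r<.06);print(n,[ (A(W[j,i])[2:].round(1),round(float(z[j,i]),3)) for j,i in np.argwhere(m)])
    # foot disc at z=.085.. skip ; drawer region
    f=g["frame"].astype(int)
# plunger px approx in top crop (357,195)
print("plunger",A(onz(G["top"],210+362/4.2,110+186/4.2,.125)),A(onz(G["top"],210+360/4.2,110+207/4.2,.125)))
# notch orange: bottom crop edges (225,243),(255,243)
print("notch",A(onz(G["top"],210+226/4.2,110+240/4.2,.130)),A(onz(G["top"],210+254/4.2,110+244/4.2,.130)))
# drawer handle ends in top crop
a=onz(G["top"],210+109/4.2,110+548/4.2,.047);b=onz(G["top"],210+281/4.2,110+570/4.2,.047)
print("handle",a,b,np.linalg.norm(a-b),(a+b)/2,np.degrees(np.arctan2((a-b)[1],(a-b)[0]))-90)
a=onz(G["side"],250+57/5,170+192/5,.047);b=onz(G["side"],250+48/5,170+316/5,.047)
print("handle side",a,b,np.linalg.norm(a-b),(a+b)/2,np.degrees(np.arctan2((a-b)[1],(a-b)[0]))-90)
#box top front corners
for p in((50,338),(388,382),(425,80),(92,42)):print("corner",onz(G["top"],210+p[0]/4.2,110+p[1]/4.2,.085))
```

```text
[ 6.88200e-01  1.58000e-02  5.06158e+01 -5.43333e+01] [6.276000e-01 9.920000e-02 5.247910e+01 1.262896e+02] [6.299000e-01 9.670000e-02 4.916180e+01 1.259236e+02] [ 6.89000e-01  1.41000e-02  5.24177e+01 -5.46796e+01]
top [(array([48. , 20.3]), 0.137), (array([47.8, 32.4]), 0.137), (array([47.9, 42.3]), 0.137), (array([ 55.1, -49.7]), 0.141), (array([47.7, 46.2]), 0.137), (array([ 52.2, -49.8]), 0.14), (array([ 55.3, -53.2]), 0.142), (array([47.2, 50.5]), 0.138), (array([ 49. , -50.2]), 0.14), (array([ 50.8, -51.8]), 0.14), (array([ 52.3, -53.6]), 0.141), (array([ 54.4, -54.6]), 0.14), (array([ 47.4, -52.7]), 0.141), (array([ 49.5, -53.8]), 0.139), (array([ 51.7, -54.8]), 0.138), (array([48.4, 57.7]), 0.137), (array([ 47.3, 101.5]), 0.137), (array([ 50.5, 120.7]), 0.138), (array([ 48.8, 122.9]), 0.141), (array([ 53.7, 122.2]), 0.14), (array([ 52. , 124.2]), 0.142), (array([ 50. , 125.1]), 0.141), (array([ 48.4, 127. ]), 0.142), (array([ 56.6, 122.5]), 0.138), (array([ 55. , 124.6]), 0.141), (array([ 53. , 125.6]), 0.14), (array([ 51. , 126.4]), 0.138), (array([ 49.1, 127.5]), 0.137), (
[... 1032 characters left out ...]
00e-01 -4.00000e-04  5.72588e+01 -8.91368e+01] [ 6.478000e-01  5.000000e-04  5.742660e+01 -1.009236e+02]
notch [6.263000e-01 7.190000e-02 3.567910e+01 1.551453e+02] [ 6.245000e-01  5.690000e-02  3.419440e+01 -1.799844e+02]
handle [0.46710372 0.13626246 0.047     ] [0.45709259 0.03839886 0.047     ] 0.09837431846589069 [0.46209815 0.08733066 0.047     ] -5.840855510247707
handle side [0.46999656 0.14405342 0.047     ] [0.45806363 0.04144214 0.047     ] 0.10330280554687353 [0.4640301  0.09274778 0.047     ] -6.633278481934482
corner [0.5798987 0.169893  0.085    ]
corner [ 0.55978047 -0.0183292   0.085     ]
corner [ 0.73532314 -0.03669658  0.085     ]
corner [0.75322346 0.15405698 0.085     ]
```

```bash
cat >> h.py <<'E'
def quat(deg):  # tool down, jaw axis (tool y) at deg from world x
    from scipy.spatial.transform import Rotation as R
    t=np.radians(deg);y=np.array([np.cos(t),np.sin(t),0]);z=np.array([0,0,-1.]);x=np.cross(y,z)
    q=R.from_matrix(np.c_[x,y,z]).as_quat();return q[[3,0,1,2]]
E
python3 - <<'E'
from bench import *
from h import *
u=np.radians(-6.1);ex=np.array([np.cos(u),np.sin(u),0]);h=np.array([.463,.0895,0])
q=quat(83.9)
p=h-ex*.045
close()
move_to([p[0],p[1],.12],q)
print(state()["time"],state()["joint_pos"])
move_l([p[0],p[1],.040],.12)
s=state();f0=np.array(s["ft_force"]);print(s["time"],f0,s["ee_pos"],s["finger_gap"])
d=-.045;hit=[]
while d<.065:
    d+=.004 if d<.0 else .003
    t=h+ex*d;move_l([t[0],t[1],.040],.05)
    s=state();f=(np.array(s["ft_force"])-f0)@ex
    hit.append((round(d,4),round(float(f),2)))
    if f<-9:break
print(hit,s["time"],s["ee_pos"])
g=get_image("top");cv2.imwrite("pics/t1.png",cv2.resize(g["frame"][90:250,190:350],None,fx=4,fy=4,interpolation=2))
E
```

```text
3.5 [ 1.43444562e-01 -3.78843914e-01  1.85158173e+00  2.52605079e-04
  1.66838859e+00 -1.32169823e+00]
4.3167 [0.09619519 0.52110809 0.58351871] [0.4186913  0.0944242  0.04073958] 0.00034637067642261484
[(-0.041, -0.66), (-0.037, -0.63), (-0.033, 0.88), (-0.029, 0.05), (-0.025, -0.11), (-0.021, -0.02), (-0.017, -1.03), (-0.013, -0.21), (-0.009, 0.44), (-0.005, -0.53), (-0.001, -0.23), (0.003, 0.09), (0.006, 0.32), (0.009, 0.3), (0.012, -0.37), (0.015, 0.02), (0.018, -0.33), (0.021, -0.42), (0.024, 0.12), (0.027, -0.32), (0.03, 1.0), (0.033, -0.3), (0.036, -0.87), (0.039, -0.34), (0.042, -3.86), (0.045, -17.87)] 10.8167 [0.50447234 0.0851116  0.03987241]
```

View pics/t1.png

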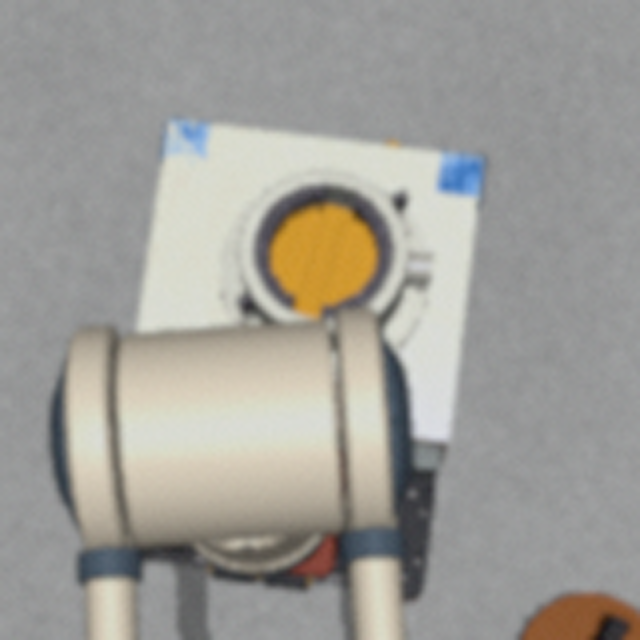

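The arm hides most of the drawer at (290,430). I'll back off, go above the lid and check from there.

Run:
```python
from bench import *
from h import *
u=np.radians(-6.1);ex=np.array([np.cos(u),np.sin(u),0]);p=np.array(state()["ee_pos"])-ex*.045
move_l([p[0],p[1],.04],.12)
move_l([p[0],p[1],.15],.2)
gripper_open()
move_to([.4925,-.2572,.14],quat(-33))
s=state();print(s["time"],s["joint_pos"])
for n in("top","side"):
    g=get_image(n);np.savez(f"{n}1.npz",**g)
    cv2.imwrite(f"pics/{n}1.png",g["frame"])
```

```text
14.8083 [-5.41562139e-01 -2.76349131e-02  1.51192744e+00  4.30469408e-04
  1.65740352e+00  3.24646426e-02]
```

View pics/top1.png

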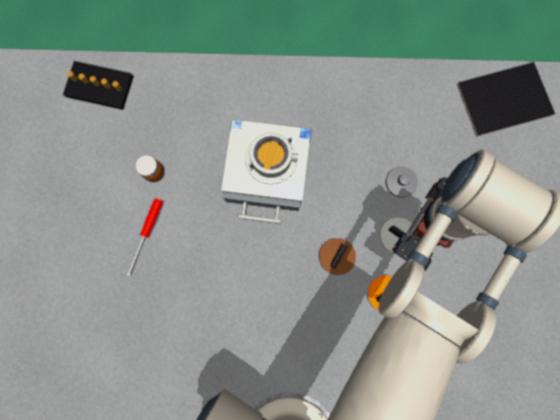

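View pics/side1.png

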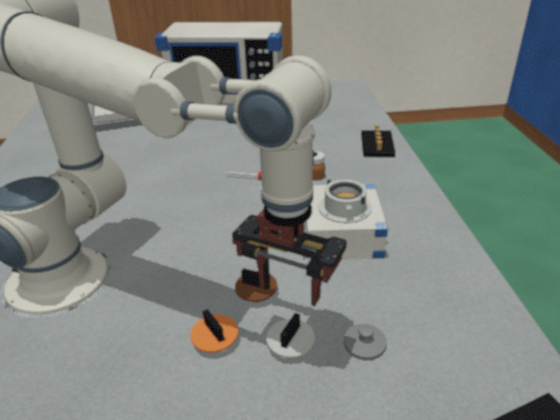

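The drawer front now sits against the unit at top (265,205). I'll check for a remaining gap and re-measure the studs and notches while the view is clear.

Run:
```python
from h import *
g=dict(np.load("top1.npz"))
cv2.imwrite("pics/tu1.png",cv2.resize(g["frame"][110:230,210:320],None,fx=5,fy=5,interpolation=2))
```

```text
(no output)
```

View pics/tu1.png

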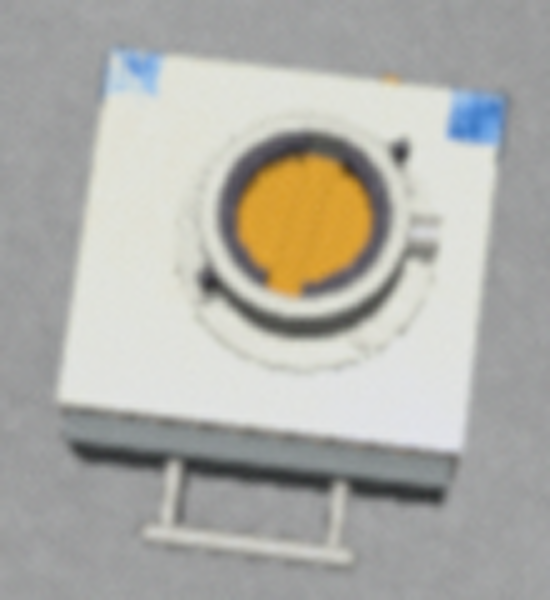

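The drawer is shut with no gap visible at (260,440). The notch line from (288,290) to (325,157) gives about -14°, which agrees with the studs at -54.2°. Next I'll grasp the lid.

Run:
```python
from bench import *
from h import *
move_l([.4925,-.2572,.038],.12)
s=state();print(s["time"],s["ee_pos"],s["ft_force"])
close()
s=state();print(s["time"],s["ee_pos"],s["ft_force"],s["finger_gap"])
move_l([.4925,-.2572,.10],.12)
s=state();print(s["time"],s["ft_force"],s["finger_gap"])
move_l([.4925,-.2572,.26],.25)
move_to([.6587,.0569,.26],quat(75.8))
s=state();print(s["time"],s["ee_pos"],s["ft_force"],s["finger_gap"],s["joint_pos"])
for n in("top","side"):
    g=get_image(n);np.savez(f"{n}2.npz",**g)
    cv2.imwrite(f"pics/{n}2.png",g["frame"])
```

```text
15.9083 [ 0.49303833 -0.25749785  0.03901719] [ 0.48720672 -0.66962286  0.49084111]
17.0583 [ 0.4924555  -0.25717551  0.03798966] [-0.16768258 -0.31620474 -0.32478855] 0.011684991079909354
17.725 [-0.44334856  0.04391087 -2.72400494] 0.0116751904326303
19.85 [0.65847329 0.05602368 0.2591456 ] [ 0.22407224 -0.07608168 -1.96408755] 0.011958771807852032 [ 3.36556181e-02  2.71536304e-01  9.78124110e-01 -5.10245994e-04
  1.89335068e+00 -1.28732624e+00]
```

View pics/side2.png

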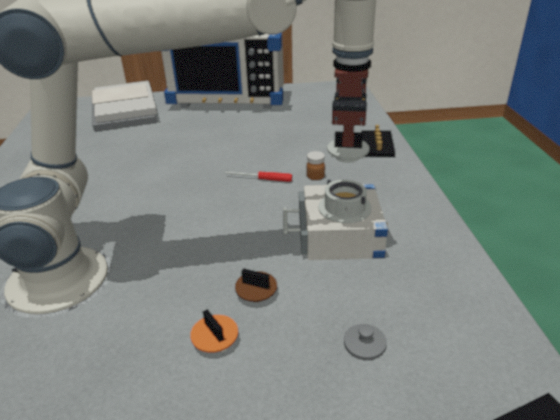

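Run:
```python
from bench import *
from h import *
from scipy.optimize import least_squares
print(state()["ee_pos"])
g=dict(np.load("side2.npz"));f=g["frame"]
cv2.imwrite("pics/s2z.png",cv2.resize(f[80:240,290:420],None,fx=3.7,fy=3.7,interpolation=2))
W=[]
K=g["camera_matrix"];V=g["view"];d=g["depth"];v,u=np.mgrid[:420,:560]
W=(np.stack([(u-K[0,2])/K[0,0]*d,-(v-K[1,2])/K[1,1]*d,-d],-1)-V[:3,3])@V[:3,:3]
m=(np.hypot(W[...,0]-.6585,W[...,1]-.0569)<.07)&(W[...,2]>.236)&(W[...,2]<.251)
P=W[m];print(m.sum(),P.mean(0),P.min(0),P.max(0),cv2.minEnclosingCircle((P[:,:2]*1000).astype(np.float32)))
mm=((cv2.cvtColor(f,cv2.COLOR_BGR2GRAY)>165)&(abs(u-348)<28)&(abs(v-150)<16)).astype(np.uint8)
c=max(cv2.findContours(mm,0,1)[0],key=cv2.contourArea)[:,0]
hull=cv2.convexHull(c)[:,0]
Q=np.array([onz(g,a,b,.245)[:2] for a,b in hull])
r=least_squares(lambda q:np.hypot(Q[:,0]-q[0],Q[:,1]-q[1])-q[2],[.6585,.0569,.045],loss='soft_l1',f_scale=.001);print(r.x,np.round(r.fun*1e3,1))
```

```text
[0.65855333 0.05557602 0.25988631]
488 [0.65604396 0.03767312 0.24614734] [0.61620053 0.00690768 0.240214  ] [0.70498319 0.09249811 0.25085837] ((661.0535888671875, 53.194881439208984), 46.66860580444336)
[0.6561615  0.0617329  0.03837148] [ -0.8 -14.1  -1.5   2.2   1.6  -0.    0.1   0.9]
```

View pics/s2z.png

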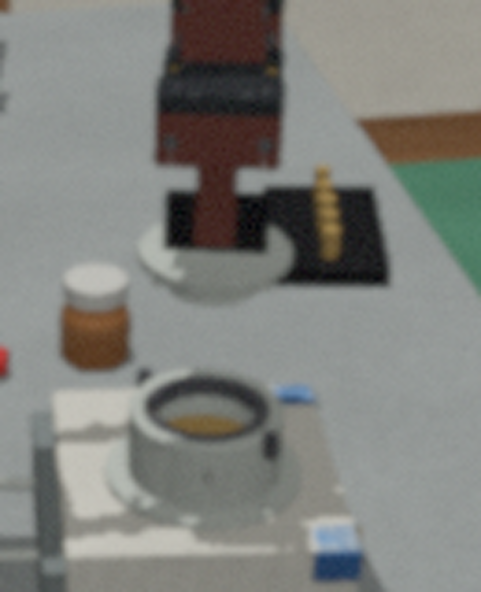

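Run:
```python
from h import *
g=dict(np.load("side2.npz"))
for P in([.6586,.0569,.246],[.6136,.0569,.246],[.7036,.0569,.246],[.6587,.0569,.135],[.6107,.0569,.135],[.7067,.0569,.135]):
    p=proj(g,P);print(P,p,(p-[290,80])*3.7)
gray=cv2.cvtColor(g["frame"],cv2.COLOR_BGR2GRAY)
for r in(146,147,148,149):print(r,gray[r,322:334],gray[r,364:376])
for r in(190,195):print(r,gray[r,318:332],gray[r,360:374])
```

```text
[0.6586, 0.0569, 0.246] [346.8293223  146.70030605] [210.26849252 246.79113239]
[0.6136, 0.0569, 0.246] [326.25815481 148.25201145] [134.15517278 252.53244235]
[0.7036, 0.0569, 0.246] [367.25323344 145.15970836] [285.83696374 241.09092094]
[0.6587, 0.0569, 0.135] [344.69544269 190.45392789] [202.37313794 408.67953319]
[0.6107, 0.0569, 0.135] [323.95420466 192.17685339] [125.63055726 415.05435755]
[0.7067, 0.0569, 0.135] [365.28704384 188.74343237] [278.5620622  402.35069976]
146 [154 153 153 152 151 165 174 179 181 181 176 160] [126 128 123 117  98  65  34  32  29  24  33  34]
147 [152 152 153 152 151 159 175 180 180 180 178 168] [123 124 123 123 107  75  40  24  28  28  24  33]
148 [152 150 148 149 146 153 170 178 181 181 179 178] [127 128 129 124 109  74  44  29  32  28  32  35]
149 [152 149 150 147 145 144 159 174 179 177 181 181] [127 124 127 123 106  72  42  26  24  31  27  32]
190 [194 195 194 194 191 191 183 175 174 174 153 112  74  63] [ 57  62  87 111 122 121 124 127 130 131 130 130 134 133]
195 [151 153 154 153 146 137 123 105 114 139 162 172 169 160] [ 87  98 108 115 114 116 119 132 137 138 136 139 137 136]
```

The fingers, bar and disc all look about 1 px (roughly 2 mm) to +x of where calibration puts them. I'll lower the lid to just above the rim and compare the disc and rim directly in the image.

Run:
```python
from bench import *
from h import *
move_l([.6577,.0569,.181],.12)
hold(.2)
E=[state() for _ in range(5)]
print(E[0]["time"],[np.round(e["ee_pos"],4) for e in E],E[0]["ft_force"])
for n in("top","side"):
    g=get_image(n);np.savez(f"{n}3.npz",**g);f=g["frame"]
    if n=="side":
        cv2.imwrite("pics/s3z.png",cv2.resize(f[130:230,300:400],None,fx=6,fy=6,interpolation=2))
    else: cv2.imwrite("pics/t3.png",f)
```

```text
20.9583 [array([0.6582, 0.0569, 0.1824]), array([0.6582, 0.0569, 0.1824]), array([0.6582, 0.0569, 0.1824]), array([0.6582, 0.0569, 0.1824]), array([0.6582, 0.0569, 0.1824])] [ 0.6130752  -0.30771888 -1.46122209]
```

View pics/s3z.png

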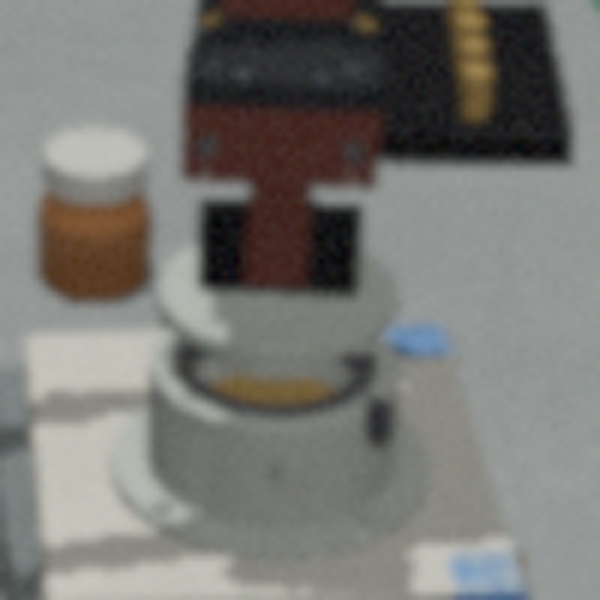

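View pics/t3.png

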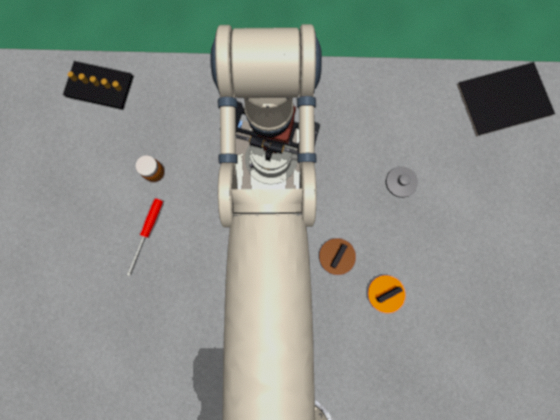

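Run:
```python
from h import *
g=dict(np.load("side3.npz"));gray=cv2.cvtColor(g["frame"],cv2.COLOR_BGR2GRAY)
c=np.array([.6587,.0569])
for nm,r,z in(("disc under front",.045,.1624),("disc top back",-.045,.1684),("lip out front",.039,.135),("lip in front",.0305,.135),("rim front",.048,.135),("disc R",None,0)):
    if r:print(nm,proj(g,[c[0],c[1]-r,z]))
for col in(344,346,348):print(col,list(zip(range(176,208),gray[176:208,col])))
g0=dict(np.load("side0.npz"));gr=cv2.cvtColor(g0["frame"],cv2.COLOR_BGR2GRAY);print(list(zip(range(176,212),gr[176:212,345])))
```

```text
disc under front [349.65112403 190.53237714]
disc top back [341.15533489 168.09554773]
lip out front [348.45741341 199.62478415]
lip in front [347.61883926 197.58052503]
rim front [349.35706154 201.81792819]
344 [(176, np.uint8(45)), (177, np.uint8(55)), (178, np.uint8(87)), (179, np.uint8(116)), (180, np.uint8(126)), (181, np.uint8(125)), (182, np.uint8(125)), (183, np.uint8(126)), (184, np.uint8(123)), (185, np.uint8(123)), (186, np.uint8(123)), (187, np.uint8(126)), (188, np.uint8(125)), (189, np.uint8(119)), (190, np.uint8(116)), (191, np.uint8(117)), (192, np.uint8(115)), (193, np.uint8(105)), (194, np.uint8(97)), (195, np.uint8(96)), (196, np.uint8(92)), (197, np.uint8(79)), (198, np.uint8(76)), (199, np.uint8(101)), (200, np.uint8(123)), (201, np.uint8(127)), (202, np.uint8(123)), (203, np.uint8(121)), (204, np.uint8(117)), (205, np.uint8(119)), (206, np.uint8(115)), (207, np.uint8(113))]
346 [(176, np.uint8(48)), (177, np.uint8(54)), (178, np.uint8(81)), (179, np.uint8(113)), (180, np.uint8(122)), (181, np.uint8(124)), (182, np.uint8(125)), (183, np.uint8(125)), (184, np.uint
[... 1298 characters left out ...]
 (180, np.uint8(164)), (181, np.uint8(143)), (182, np.uint8(102)), (183, np.uint8(70)), (184, np.uint8(54)), (185, np.uint8(59)), (186, np.uint8(83)), (187, np.uint8(109)), (188, np.uint8(119)), (189, np.uint8(116)), (190, np.uint8(118)), (191, np.uint8(115)), (192, np.uint8(121)), (193, np.uint8(134)), (194, np.uint8(140)), (195, np.uint8(141)), (196, np.uint8(133)), (197, np.uint8(114)), (198, np.uint8(111)), (199, np.uint8(140)), (200, np.uint8(164)), (201, np.uint8(159)), (202, np.uint8(134)), (203, np.uint8(117)), (204, np.uint8(119)), (205, np.uint8(125)), (206, np.uint8(126)), (207, np.uint8(129)), (208, np.uint8(120)), (209, np.uint8(116)), (210, np.uint8(118)), (211, np.uint8(116))]
```

Run:
```python
from bench import *
from h import *
q=quat(75.8)
f0=np.array(state()["ft_force"]);m0=np.array(state()["moment"])
move_l([.6567,.0569,.178],.08)
z=.178;log=[]
while z>.152:
    z-=.003;move_l([.6567,.0569,z],.05);s=state();f=np.array(s["ft_force"])-f0;m=np.array(s["moment"])-m0
    log.append((round(z,4),np.round(s["ee_pos"],4).tolist(),np.round(f,1).tolist(),np.round(m,2).tolist()))
    if f[2]>7:break
for l in log:print(*l)
print(s["time"])
g=get_image("side");cv2.imwrite("pics/s4z.png",cv2.resize(g["frame"][130:230,300:400],None,fx=6,fy=6,interpolation=2))
```

```text
0.175 [0.6565, 0.0569, 0.1745] [-0.4, 0.1, 0.2] [0.04, -0.06, -0.02]
0.172 [0.6567, 0.057, 0.1717] [0.9, 0.6, -0.3] [0.04, -0.15, 0.05]
0.169 [0.6568, 0.057, 0.1687] [2.5, 0.8, -0.2] [0.18, -0.36, -0.0]
0.166 [0.6568, 0.057, 0.1657] [2.3, 1.6, -0.8] [0.2, -0.39, 0.07]
0.163 [0.6568, 0.057, 0.1627] [2.4, 1.0, -0.8] [0.28, -0.5, 0.01]
0.16 [0.6567, 0.057, 0.1597] [3.0, 1.6, -1.7] [0.35, -0.58, 0.03]
0.157 [0.6568, 0.057, 0.1567] [2.4, 1.7, -0.2] [0.36, -0.59, -0.01]
0.154 [0.6569, 0.0569, 0.1549] [1.6, 2.1, 4.9] [0.25, -0.32, -0.01]
0.151 [0.657, 0.0569, 0.1549] [-3.0, 2.8, 14.0] [0.18, 0.67, -0.01]
23.5583
```

View pics/s4z.png

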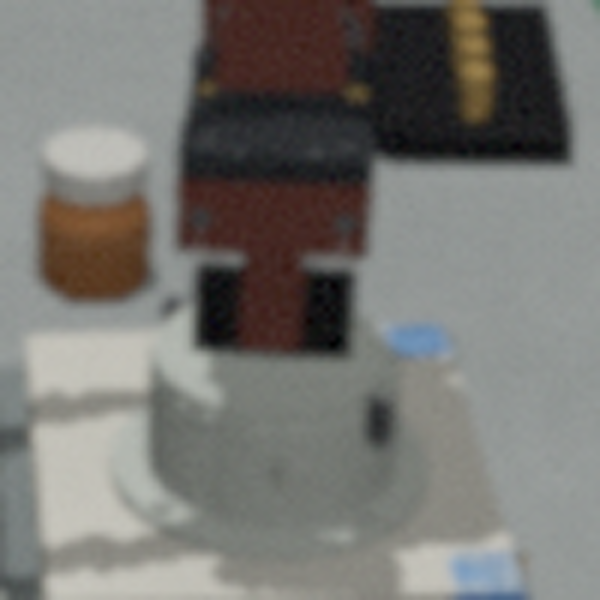

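It's seated: TCP stopped at z 0.1549 against 0.155 expected, and the disc is flat on the rim. Now I'll turn it clockwise in small steps, easing the side load.

Run:
```python
from bench import *
from h import *
from scipy.spatial.transform import Rotation as R
P=[.6573,.0573,.1535]
move_l(P,.05)
def rep(a):
    s=state();y=R.from_quat(np.roll(s["ee_rot"],-1)).as_matrix()[:,1];print(a,round(np.degrees(np.arctan2(y[1],y[0])),2),np.round(s["ee_pos"],4),np.round(s["ft_force"],1),np.round(s["moment"],2),round(s["finger_gap"],4),s["time"])
    return s
rep(0)
for a in np.r_[71.8:34:-6]:
    move_to(P,quat(a)); s=rep(a)
    if abs(s["ft_force"][2])>30 or np.linalg.norm(s["ft_force"][:2])>20:print("STOP");break
else:
    move_to(P,quat(35.8));hold(.3);rep(35.8)
for n in("top","side"):
    g=get_image(n);np.savez(f"{n}5.npz",**g);f=g["frame"]
    cv2.imwrite(f"pics/{n}5.png",cv2.resize(f[130:230,300:400] if n=="side" else f[90:210,210:330],None,fx=6 if n=="side" else 5,fy=6 if n=="side" else 5,interpolation=2))
```

```text
0 75.79 [0.6573 0.057  0.1548] [-1.5 -0.4  7.3] [-0.    0.3   0.05] 0.0119 23.8583
71.8 71.77 [0.6576 0.0572 0.1548] [-0.3  0.3  7.1] [ 0.11  0.2  -0.05] 0.012 24.1083
65.8 65.79 [0.6576 0.0577 0.1549] [0.8 2.9 6.3] [ 0.26  0.1  -0.07] 0.0117 24.3583
59.8 59.8 [0.6578 0.0579 0.1549] [1.5 3.9 6.8] [ 0.38 -0.02 -0.02] 0.012 24.6083
53.8 53.81 [0.6579 0.0581 0.1549] [1.8 2.9 6.2] [ 0.46 -0.14  0.02] 0.0117 24.8583
47.8 47.82 [0.6581 0.0582 0.1549] [2.3 3.8 5.9] [ 0.48 -0.2   0.01] 0.0117 25.1083
41.8 41.83 [0.6582 0.0583 0.155 ] [3.1 4.3 5.7] [ 0.61 -0.38 -0.03] 0.0118 25.3583
35.8 35.83 [0.6584 0.0584 0.155 ] [2.4 4.3 5.5] [ 0.59 -0.43  0.05] 0.0115 25.6083
35.8 35.86 [0.6584 0.0584 0.155 ] [3.7 3.9 6.1] [ 0.62 -0.5   0.02] 0.0116 26.1583
```

View pics/side5.png

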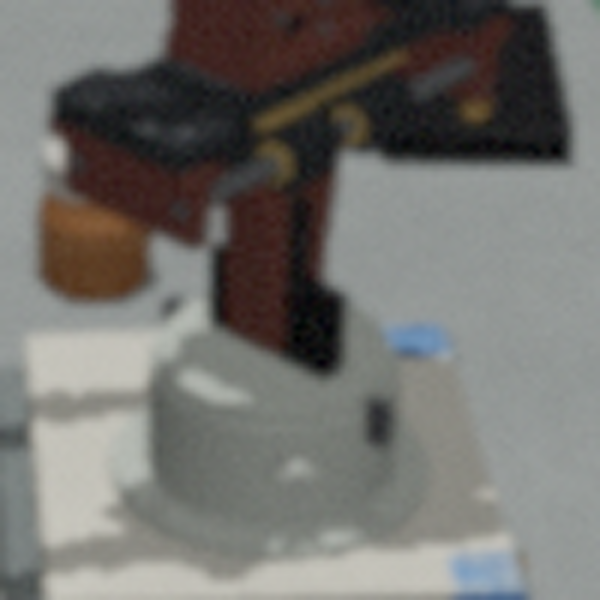

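View pics/top5.png

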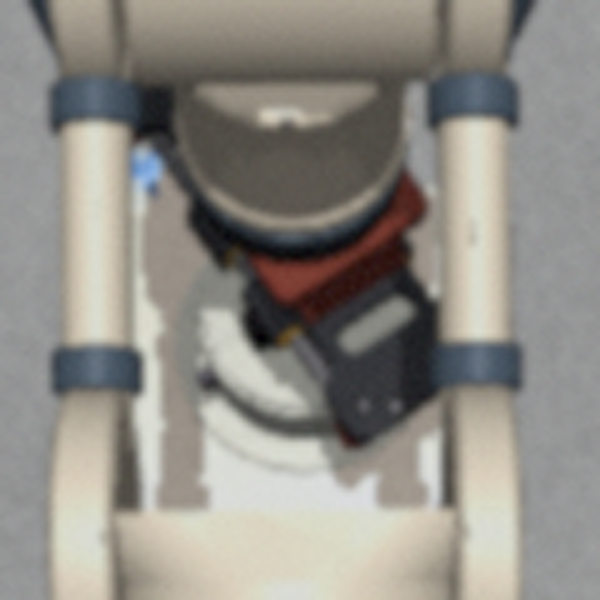

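The side view shows the bar running from (215,320) to (335,370), with studs at (172,308) and (380,420). I'll check the angle by ray-casting the bar's corners, since it may have slipped in the pads.

Run:
```python
from h import *
g=dict(np.load("side5.npz"))
c=np.array([.6587,.0569])
def cr(p):return np.round((p-[300,130])*6).astype(int)
for a in(-48,-51,-54.2,-57,-60):
    t=np.radians(a);e=np.array([np.cos(t),np.sin(t)]);n=np.array([-e[1],e[0]])
    print(a,"near: bot-left,bot-right,top-left,top-right",[cr(proj(g,[*(c+.03*e+s*.006*n),z])).tolist() for z in(.141,.175) for s in(-1,1)],"far bot-left",[cr(proj(g,[*(c-.03*e-.006*n),z])).tolist() for z in (.141,.175)])
for t in(-54.2,125.8):
    t=np.radians(t);print("stud",cr(proj(g,[*(c+.052*np.array([np.cos(t),np.sin(t)])),.14])))
f=g["frame"]
cv2.imwrite("pics/s5z.png",cv2.resize(f[165:205,325:370],None,fx=14,fy=14,interpolation=2))
```

```text
-48 near: bot-left,bot-right,top-left,top-right [[325, 382], [344, 369], [330, 304], [349, 291]] far bot-left [[196, 330], [198, 253]]
-51 near: bot-left,bot-right,top-left,top-right [[322, 384], [342, 371], [327, 305], [347, 293]] far bot-left [[198, 328], [200, 251]]
-54.2 near: bot-left,bot-right,top-left,top-right [[318, 385], [340, 373], [323, 307], [345, 295]] far bot-left [[200, 326], [203, 249]]
-57 near: bot-left,bot-right,top-left,top-right [[315, 386], [338, 375], [320, 308], [343, 296]] far bot-left [[202, 324], [205, 247]]
-60 near: bot-left,bot-right,top-left,top-right [[311, 388], [335, 377], [316, 309], [340, 298]] far bot-left [[205, 323], [207, 246]]
stud [374 404]
stud [169 302]
```

View pics/s5z.png

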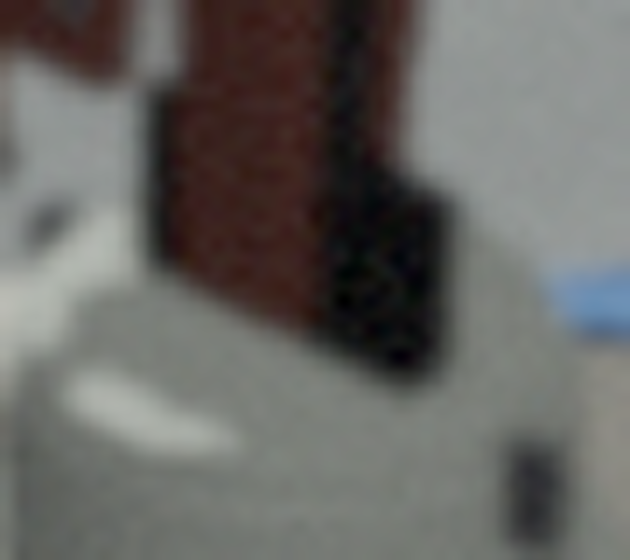

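Run:
```python
from bench import *
from h import *
S=[]
for i in range(25):
    hold(.02);s=state();S.append(np.r_[s["ft_force"],s["moment"],s["joint_torque"][5],s["finger_gap"]])
S=np.array(S);print(S.mean(0).round(3),S.std(0).round(3),s["time"],s["joint_pos"])
```

```text
[ 3.081  4.039  5.699  0.611 -0.465  0.024  0.019  0.012] [0.589 0.477 0.442 0.032 0.032 0.02  0.    0.   ] 26.675 [ 3.62050361e-02  2.50289668e-01  1.18731265e+00  1.64993367e-03
  1.69999907e+00 -5.89398688e-01]
```

The z torque is lower than the spring should give, so friction from my downward push may be hiding it. I'll ease the push, centre the lid and re-read.

Run:
```python
from bench import *
from h import *
from scipy.spatial.transform import Rotation as R
def rd(n):
    S=[]
    for i in range(12):
        hold(.02);s=state();S.append(np.r_[s["ft_force"],s["moment"],s["joint_torque"][5]])
    y=R.from_quat(np.roll(s["ee_rot"],-1)).as_matrix()[:,1]
    print(n,np.mean(S,0).round(2),np.round(s["ee_pos"],4),round(np.degrees(np.arctan2(y[1],y[0])),2),s["time"])
for P in([.6587,.0590,.1535],[.6587,.0590,.1542],[.6587,.0590,.1548]):
    move_l(P,.02);rd(P)
g=get_image("side");cv2.imwrite("pics/s6z.png",cv2.resize(g["frame"][165:205,325:370],None,fx=14,fy=14,interpolation=2))
np.savez("side6.npz",**g)
```

```text
[0.6587, 0.059, 0.1535] [0.71 0.87 6.54 0.05 0.08 0.2  0.18] [0.6591 0.0589 0.1549] 35.81 27.1333
[0.6587, 0.059, 0.1542] [ 1.9   1.    5.62  0.02 -0.18  0.19  0.18] [0.6591 0.0589 0.1549] 35.81 27.5833
[0.6587, 0.059, 0.1548] [ 4.19  0.4   3.36  0.   -0.66  0.18  0.18] [0.6591 0.0589 0.1549] 35.79 28.0333
```

View pics/s6z.png

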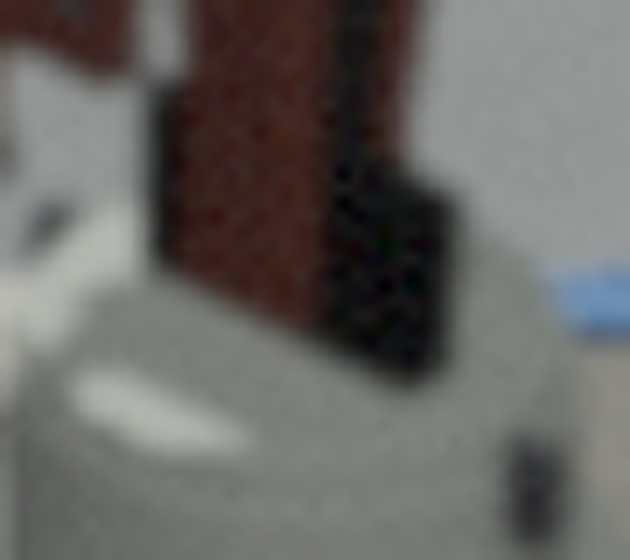

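Torque is now +0.18 N m, so the sprung ring is engaged. Now I'll get the bar angle against the studs by ray-casting, and return to the pose with the least side load.

Run:
```python
from bench import *
from h import *
move_l([.6585,.0589,.1535],.02)
g=dict(np.load("side6.npz"))
W=lambda x,y,z:onz(g,325+x/14-.5+.5/14,165+y/14-.5+.5/14,z)
# near bottom-left corner, far bottom-left corner (bar), near bottom right, near top right
n=W(412,387,.141);f=W(150,264,.141);r=W(441,362,.141);tr=W(452,198,.175)
for nm,a,b in(("long edge",n,f),):
    d=a-b;print(nm,a,b,np.linalg.norm(d),np.degrees(np.arctan2(d[1],d[0])))
d=r-n;print("end",np.linalg.norm(d),np.degrees(np.arctan2(d[1],d[0])),r,tr)
# bar lower edge, unoccluded part, subpixel by column
gray=cv2.cvtColor(g["frame"],cv2.COLOR_BGR2GRAY).astype(float)
pts=[]
for u in range(335,355):
    col=gray[176:198,u];k=np.where((col[:-1]<82)&(col[1:]>=82))[0]
    if len(k):k=k[-1];pts.append((u,176+k+(82-col[k])/(col[k+1]-col[k])))
for u,v in pts:print(u,round(v,2),onz(g,u,v,.141)[:2].round(4))
```

```text
long edge [0.67530948 0.03709069 0.141     ] [0.64148416 0.08113412 0.141     ] 0.05553356212897176 -52.47576906799984
end 0.009219308849812312 46.6123937475093 [0.68164251 0.04379057 0.141     ] [0.68017749 0.03822204 0.175     ]
336 183.92 [0.6427 0.0785]
337 184.44 [0.6445 0.0759]
338 184.84 [0.6464 0.0738]
339 185.35 [0.6482 0.0712]
340 185.84 [0.6501 0.0688]
341 186.33 [0.6519 0.0663]
342 186.8 [0.6537 0.0639]
343 187.36 [0.6554 0.0612]
344 187.75 [0.6573 0.0592]
345 188.31 [0.659  0.0564]
346 188.87 [0.6608 0.0537]
347 189.5 [0.6624 0.0507]
348 190.0 [0.6642 0.0482]
349 190.56 [0.6659 0.0456]
350 190.92 [0.6677 0.0437]
351 191.53 [0.6694 0.0408]
352 192.0 [0.6711 0.0385]
353 192.33 [0.673  0.0368]
354 192.38 [0.6752 0.0362]
```

The bar's edge fits -54.5°, the gripper reads -54.2° and the studs are at -54.2°. One last check of the state and scene, then I'll hand it in.

Run:
```python
from bench import *
from h import *
hold(.3)
s=state();print(s["time"],s["ee_pos"],s["ft_force"],s["moment"],s["finger_gap"])
g=get_image("side");cv2.imwrite("pics/s7.png",g["frame"])
ok=np.linalg.norm(s["ft_force"])<15 and s["finger_gap"]>.010
print(ok)
if ok:job_done()
```

```text
28.6333 [0.65904152 0.05892514 0.15486457] [4.29046326 0.78700177 7.05244426] [ 0.01712376 -0.5787997   0.17738459] 0.011753589144868692
True
the job is handed in; nothing more can be done
```

View pics/s7.png

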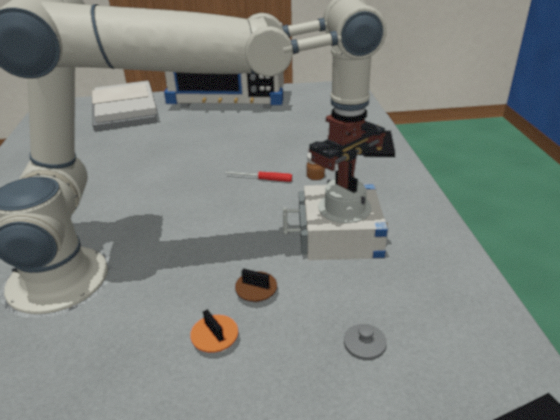

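I pushed the drawer shut, seated the bayonet lid flat on the rim and turned it clockwise 40° to the half-way studs. The job was handed in at 28.6 s with the gripper still holding the handle.

**Last checks**
- **Drawer:** it met a firm stop at about 18 N, and no gap shows in the picture afterwards.
- **Seating:** the tool stopped at 0.1549 m, against 0.155 m expected with the lid seated on the rim.
- **Angle:** the bar measured -54.5° in the image and -54.2° from the gripper. The studs are at about -54.2°, good to roughly 1–2°, so the lid is well short of the lock click.
- **Spring:** the lid pushes back with about 0.18 N m, which shows the sprung ring is engaged. The force on the tool at hand-in was about 8 N.
- **Dust cover, screwdriver and jar:** they look unmoved in the final picture, though the arm partly hides the jar.

**Checks that disagreed**
- **Torque:** right after the turn it read only about 0.02 N m. It came up to 0.18 N m once I centred the lid to take off the side load.
- **Angle:** a rougher estimate from the bar's corners gave -52.5°. I trusted the edge fit instead.
- **Position:** camera and arm positions differed by about 2 mm. I corrected for it before lowering the lid.

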